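# Set the heel stop of a bottle cradle

## Robot

A 6-joint arm with a two-finger parallel gripper is mounted at the origin on a cart in front of the work surface, level with it; the furniture and walls round the work are solid. World frame = base frame: x ahead of the robot, y to its left, z up, the work surface at z = 0. Lengths are in m, angles in degrees, forces in N, time in s.
With the tool pointing down it reaches from about 0.375 to 0.9 m from the base axis. Payload 3.1 kg.
Tool frame: the origin (TCP) lies between the finger pads; the fingertips stand 11 mm ahead of it and the grasp point (between the pads) lies 8 mm behind it; z points along the fingers, y is the line along which they close (so a half turn about z gives the same grasp; the last joint's range is limited). The gripper opens to 87 mm and grips with 3 to 60 N. Pads are 19 mm wide; open, the fingers measure 117 mm over their backs; the gripper's body (75 mm by 190 mm) begins 51 mm behind the grasp point.
Start: joints at [-73.826, 30.224, 82.088, -0, 67.689, -10.227], TCP at [0.278, -0.56, 0.234] pointing down, gripper open.
Joint ranges: [-176.69, 176.69], [-43.24, 126.21], [12.49, 139.97], [-82, 262], [0, 151.66], [-163.58, 163.58]. Speed limits (degrees/s): [159.86, 159.86, 180, 180, 180, 180].

## Interface

Orientations are given as a 3x3 rotation matrix whose columns are the frame's x, y, z axes.
In Python, from rig import bot, viewer, workorder, nets gives the robot as it stands. The module is installed in compiled form; this text tells all that it offers.
- The arm moves only by the tool move_arm, never from a script. Its argument "increments" is a list of rows, each a list of 7 numbers: the shift along the tool's x, y, z normalised to -1 to 1, where 1 is 0.3 m, then the turn, a rotation vector about the tool's x, y, z normalised to -1 to 1, where 1 is pi rad, then the opening, from 0 (shut) to 1 (fully open). In form: [[tx, ty, tz, wx, wy, wz, grip], ...]. A call has 1 to 10 rows; each row is the pose to reach, as a shift and turn from the pose commanded when the call began, along the tool's axes at that moment, turning the shorter way round; what a row does not reach only later rows make up. A row lasts 1/12 s, in which the tool goes at most 41.7 mm and 7.16 degrees, less where a joint would pass 70% of its speed; a pose out of reach is approached as far as the arm can. A call with a number of a shift or a turn outside -1 to 1 is refused whole. A call with a gripper value outside its range is refused whole. The fingers move at their own pace and stop on an object; the grip force is fixed at half the most. Time passes only in rows, so rows that repeat a pose let the fingers close. It gives the time, the measured TCP pose, the force, the opening and the grip force at its end, in the units of the state.
- bot.read_state(): the state, without advancing time (a new reading comes with each control period).
- viewer.capture(name): name is "scene" or "top" or "wrist"; returns a dict with "image" (420x560x3 uint8, blue, green, red), "K" (3x3 intrinsics, pixels), "dist" ([k1, k2, p1, p2, k3] as OpenCV has them; the pictures are not rectified), "eye" and "orientation" of the camera in the world. Camera axes: x right, y up, looking along -z (the intrinsics and any distortion apply to the point x, -y, -z); pixel columns grow to the right and rows downward; lengths in m; the calibration is good to about 2 mm. A picture is of the moment at which its call begins. There is no depth.
- workorder.hand_in(): hands the job in; it is judged then, once.
Trained networks look in the newest picture that a camera, given by its name, has taken for a name from the list of things; names that differ only in an ending like _2 or _b are one class to them, and where a whole thing is asked for, a point or a joint stands for the part that bears it (a point fixed in the world has none). Each returns a list of dicts, best first, with "conf" (0 to 1); they miss things now and then, are a little off and sometimes report something else, mostly with a low value. They report only what shows in the picture. A call takes as long as a camera call. They do not tell look-alikes from the thing itself.
- nets.find_in(camera, thing): "location" ([column, row] in pixels, amid what is visible of it).
The state is a dict: "time_s": time; "joint_positions": joint angles; "qvel": joint speeds; "tau": joint torques, N m; "position": TCP position; "tcp_rot": TCP orientation; "force": force on the tool from outside, world axes, zero at the start; "moment": the same for the moment, N m; "opening": opening from 0.0 (shut) to 1.0 (fully open); "grasp_force": force on a finger pad.
Only numpy, scipy, OpenCV 4.12 (cv2) and the standard library are available. Lean on these libraries where they do the work, as an engineer would, in place of code of your own. Each camera call takes 0.05 s, during which the arm holds its last target. There are 200 camera calls.

## Task

The half bottle lying in the cradle on the bar has too much room behind it. Lift the slide stop by its handle out of the wide slot where it is parked, bring it along the rail and let it drop fully home in the notch that holds its cork bumper closest behind the bottle's base. Do not shove the bottle along, and leave everything else as it stands.

Things in the scene. Friction and masses are not known exactly. Their poses are not given: they have to be found in the camera images.
- cradle: Fixed bottle cradle: dark wood board 150 x 460 x 18 mm; origin: centre of the underside, on the worktop. y runs along the rail and the bottle, from the parked stop (-y end) to the bottle's neck (+y); x points from the rail to the bottle side; z up. A V trough holds the bottle, axis at x = +30, z = 64 mm. The rail is at x = -45 mm.
- rail (a point): Point on the rail bed: cradle x = -45, y = 0, z = 34 mm; axes as the cradle. On the bed is a steel strip of 7 blocks, each 15 mm long, 16 mm high, with 15 mm notches between (a notch every 30 mm, 6 in all). It was put on by eye: the first notch's centre is anywhere from 112 to 88 mm on the -y side, so feel or look for the notches. -y of the blocks is the wide parking slot.
- carriage (a joint): Travel of the stop's wooden carriage along the rail (m), 0 to 0.235, growing towards the bottle (cradle +y); at value q the tooth and the middles of handle and carriage are at cradle y = q - 0.168. About 0.5 N of drag. Carriage 42 mm wide, 76 mm along the rail, top at z = 66 mm.
- knob (a joint): Lift of the knob in the carriage (m): 0 = fully down (home in a notch, or in the slot), 0.016 = tooth resting on a block's top, 0.028 = upper end. The knob (about 0.2 to 0.4 kg) falls by its own weight. Its tooth is 12 mm long along the rail, 1.5 mm to spare each side in a notch; blocks stop it unless it is lifted over 0.016.
- bail (a point): Middle of the knob's handle, an upright loop: a round wooden grip 15 mm thick, 60 mm long along the rail, between two 10 mm legs. The opening under it is 64 mm wide and 47 mm high: closed fingertips slanting down can go in under it from either side (cradle x) and lift; or pinch it from above. At knob = 0 it is 131 mm above the worktop, cradle x = -45 mm. Axes as the cradle.
- stop_face (a point): Centre of the round cork bumper's face (38 mm diameter), which looks to cradle +y, at cradle x = +30, z = 64 mm, 40 mm further along +y than the handle's middle. It moves with the carriage; axes as the cradle.
- bottle: Full half bottle of wine, 235 mm long, 58 mm diameter, 0.6 to 0.8 kg, lying loose in the V trough, neck to cradle +y. Origin: centre of its base; z axis from base to neck. The right notch leaves 0 to 34 mm between bumper face and base. Pushed with more than some 4 to 8 N it slides along the trough.
- votive: Empty votive glass, 74 mm in diameter, 43 mm high, to the right; origin under its centre. To be left alone.
- cup: Steel cup with a strap handle, 58 x 79 x 92 mm, to the left; origin at its underside. To be left alone.
- tealight: Tealight in a crimped tin cup, 40 mm diameter, 44 mm high with its flame, standing loose on the cradle's board at its -y end, on the bottle side; origin under its centre. To be left alone.
Mind the look-alikes: they are no part of the job. Leave any turquoise look-alike of the bottle alone.

How it is judged (in metres and radians):
On the way:
1. the knob is lifted clear of the strip's blocks (value of joint knob above 0.0165 m), for 0.1 s.
At the end, for the whole second after the job is handed in: The knob is down in a notch (lift under 3 mm), the bumper's face is at most 34 mm behind the bottle's base, and the bottle lies still within 12 mm of where it lay (value of joint knob below 0.003 m and y of bottle in the frame of stop_face between -0.002 and 0.034 m and distance of bottle from where it was at the start of the episode below 0.012 m and linear speed of bottle below 0.01 m/s); the robot touches nothing.
It fails at once if the bottle is shoved along or lifted out (more than 20 mm) (distance of bottle from where it was at the start of the episode above 0.02 m).
It fails at once if the tealight, votive glass or cup is disturbed (more than 20 mm, or tipped) (distance of any of tealight, votive, cup from where it was at the start of the episode above 0.02 m or angle between any of tealight, votive, cup's own z axis and vertical above 0.35 rad).
It also fails if it takes over 51 s, if anything falls off the work surface, if the arm or the gripper's body presses on something with over 40 N, if the wrist force passes 120 N, or if a joint passes its speed limit or range.

## Working session

There is one attempt and no reset: what is moved stays moved. The work goes in short steps, Python scripts to look and compute and a tool call to move; the robot and the scene stay as the last step left them, time stands still between calls to the robot, and variables do not carry over. Pictures are saved under pics/ and viewed, at most 10 in all, crops included, and the job is handed in when it is done.

Besides the shell and the picture viewer there is one more tool, called after "Emit:" by a JSON object that holds its "op" and its "data". move_arm: Moves the arm, as the interface text tells. Its arguments: {"type":"object","properties":{"increments":{"type":"array"}},"required":["increments"]}

```bash
mkdir -p pics; cat > h.py <<'E'
import numpy as np, cv2
from rig import bot, viewer, workorder, nets
def cap(n,f=None):
    c=viewer.capture(n)
    if f: cv2.imwrite('pics/'+f,c['image'])
    return c
def ray(c,px):
    u=cv2.undistortPoints(np.array([[px]],float),np.array(c['K']),np.array(c['dist']))[0,0]
    d=np.array(c['orientation'])@np.array([u[0],-u[1],-1.]); return np.array(c['eye']),d
def atz(c,px,z):
    e,d=ray(c,px); return e+d*(z-e[2])/d[2]
def proj(c,P):
    R=np.array(c['orientation']);q=(np.atleast_2d(P)-c['eye'])@R; q=q*[1,-1,-1]
    return cv2.projectPoints(q,np.zeros(3),np.zeros(3),np.array(c['K']),np.array(c['dist']))[0][:,0]
E
python3 - <<'E'
from h import *
Z=dict(cradle=.018,bail=.131,stop_face=.064,bottle=.064,votive=.02,cup=.045,tealight=.03,carriage=.066)
ims=[]
for n in ['scene','top']:
    c=cap(n,n+'.png'); print(n,np.round(c['eye'],3))
    for t,z in Z.items():
        print(t,[(np.round(r['location']),round(r['conf'],2),np.round(atz(c,r['location'],z)[:2],3)) for r in nets.find_in(n,t)[:3]])
    ims.append(c['image'])
print(bot.read_state())
E
```

```text
scene [-0.068 -1.325  0.974]
cradle [(array([313., 257.]), 0.73, array([ 0.636, -0.159]))]
bail [(array([312., 247.]), 0.62, array([ 0.574, -0.253]))]
stop_face [(array([312., 252.]), 0.94, array([ 0.611, -0.191])), (array([311., 255.]), 0.34, array([ 0.602, -0.206]))]
bottle [(array([297., 213.]), 0.74, array([0.678, 0.032])), (array([217., 204.]), 0.55, array([0.449, 0.202]))]
votive []
cup []
tealight []
carriage [(array([311., 253.]), 0.91, array([ 0.605, -0.195]))]
top [0.407 0.034 1.68 ]
cradle [(array([317., 202.]), 0.94, array([ 0.643, -0.088]))]
bail [(array([356., 214.]), 0.65, array([ 0.591, -0.206])), (array([429., 254.]), 0.47, array([ 0.467, -0.434]))]
stop_face [(array([354., 212.]), 0.89, array([ 0.604, -0.208])), (array([429., 252.]), 0.48, array([ 0.477, -0.452]))]
bottle [(array([205., 250.]), 0.88, array([0.472, 0.277])), (array([270., 188.]), 0.68, array([0.679, 0.07 ]))]
votive [(array([430., 253.]), 0.78, array([ 0.475, -0.47 ]))]
cup []
tealight [(array([365., 190.]), 0.68, array([ 0.684, -0.251]))]
carriage [(array([353., 214.]), 0.93, array([ 0.598, -0.204]))]
{'time_s': 0.9, 'joint_positions': array([-7.38246196e+01,  3.02207002e+01,  8.20848633e+01,  4.56583490e-05,
        6.76883767e+01, -1.02292266e+01]), 'qvel': array([ 0.11134781,  0.05392604,  0.03644136, -0.01844817, -0.03898903,
       -0.06648199]), 'tau': array([ 5.90197510e-05, -4.39991927e+01, -1.76990819e+01,  6.33551180e-02,
        5.04424365e-02, -1.38343856e-05]), 'position': array([ 0.2779526 , -0.55980354,  0.2335943 ]), 'tcp_rot': array([[ 8.95676140e-01,  4.44706927e-01,  3.01712660e-05],
       [ 4.44706928e-01, -8.95676135e-01, -1.01370594e-04],
       [-1.80565224e-05,  1.04212593e-04, -9.99999994e-01]]), 'force': array([ 0.55376565, -1.00599038,  0.53461477]), 'moment': array([-0.00175704,  0.05744557, -0.00511632]), 'grasp_force': 0.0, 'opening': 0.9973534841719487}
```

```bash
python3 - <<'E'
import cv2
t=cv2.imread('pics/top.png')[120:300,180:450]; s=cv2.imread('pics/scene.png')[150:330,180:450]
cv2.imwrite('pics/a.png',cv2.resize(t,(798,532),interpolation=2)); cv2.imwrite('pics/b.png',cv2.resize(s,(798,532),interpolation=2))
E
```

```text
(no output)
```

View pics/a.png

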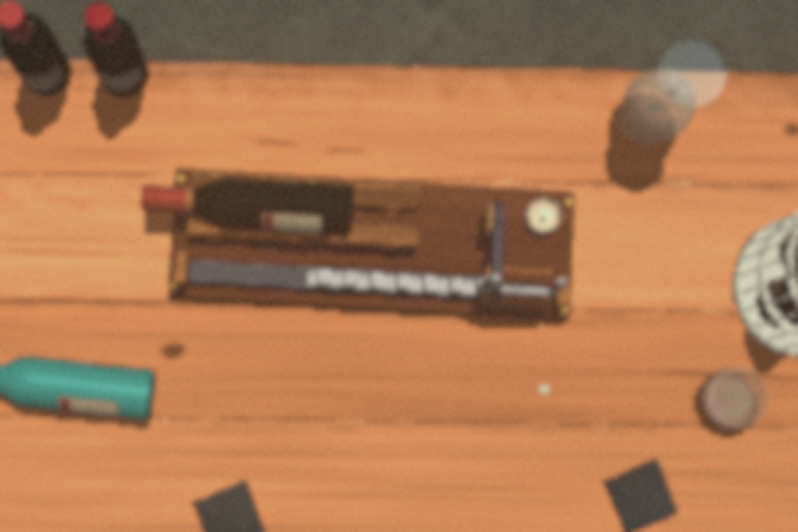

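View pics/b.png

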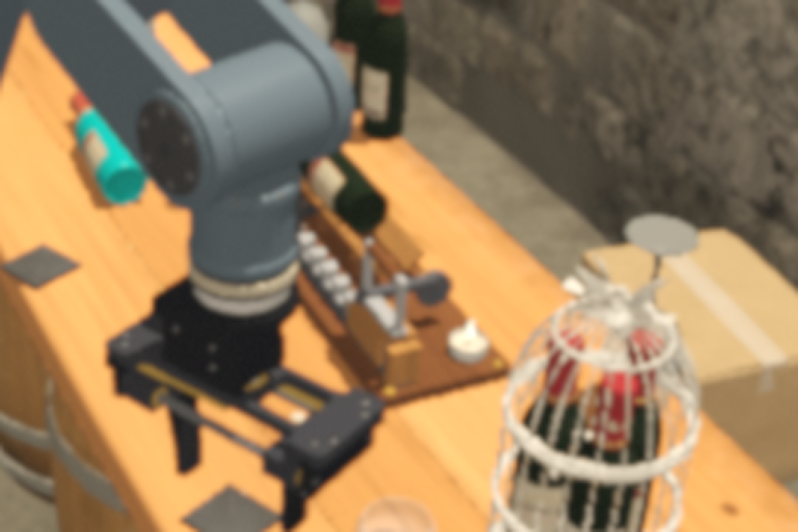

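Top view: stop and handle at full-pixel (356,214), the cage/votive at (429,254) is not it. The dark bottle is at (270,188), with the turquoise look-alike at (205,250) and two upright bottles near (190,140). The crop shows the stop at the -y (right) end of the rail, with the tealight beside it at (365,190).

```bash
cat >> h.py <<'E'
from scipy.optimize import least_squares
def cradle():
    f=np.load('cr.npy'); th=f[2]
    R=np.array([[np.cos(th),-np.sin(th),0],[np.sin(th),np.cos(th),0],[0,0,1]]); return np.array([f[0],f[1],0]),R
E
python3 - <<'E'
from h import *
c=cap('top'); s=798/270
A=lambda p:np.array(p)/s+[180,120]
cor=[atz(c,A(p),.018)[:2] for p in [(177,170),(576,192),(572,320),(168,298)]]
M=np.array([(.075,.23),(.075,-.23),(-.075,-.23),(-.075,.23)])
def f(v):
    R=np.array([[np.cos(v[2]),-np.sin(v[2])],[np.sin(v[2]),np.cos(v[2])]]); return (M@R.T+v[:2]-cor).ravel()
r=least_squares(f,[.64,-.09,0]); np.save('cr.npy',r.x); print(r.x,np.degrees(r.x[2]),np.round(r.fun,4))
o,R=cradle()
L=lambda p,z:np.round(R.T@(atz(c,A(p),z)-o),4)
for n,p,z in [('grip L',(497,291),.1385),('grip R',(553,292),.1385),('face',(487,220),.064),('block start',(478,287),.05),('block end',(308,277),.05),('base',(353,207),.064),('cageL',(735,285),.15),('cagetop',(790,290),.3)]: print(n,L(p,z),np.round(atz(c,A(p),z),3))
for q in [0]: 
    b=o+R@[-.045,q-.168,.131]; print('bail',b)
st=bot.read_state(); print(st['time_s'])
E
```

```text
[ 0.63856111 -0.05371437 -0.03804652] -2.179905084237838 [ 0.0011  0.0004  0.001  -0.0002 -0.001   0.0002 -0.001  -0.0003]
grip L [-0.0591 -0.1273  0.1385] [ 0.575 -0.179  0.139]
grip R [-0.057  -0.1867  0.1385] [ 0.575 -0.238  0.139]
face [ 0.0283 -0.1229  0.064 ] [ 0.662 -0.178  0.064]
block start [-0.0458 -0.1176  0.05  ] [ 0.588 -0.17   0.05 ]
block end [-0.045   0.0729  0.05  ] [0.596 0.021 0.05 ]
base [0.0346 0.0271 0.064 ] [ 0.674 -0.028  0.064]
cageL [-0.0403 -0.3766  0.15  ] [ 0.584 -0.428  0.15 ]
cagetop [-0.0612 -0.3846  0.3   ] [ 0.563 -0.436  0.3  ]
bail [ 0.58720341 -0.21988111  0.131     ]
0.95
```

```bash
cat >> h.py <<'E'
from scipy.spatial.transform import Rotation as Ro
def rel(P,Rt,P0=None,R0=None):
    st=bot.read_state(); P0=st['position'] if P0 is None else P0; R0=st['tcp_rot'] if R0 is None else R0
    d=R0.T@(np.array(P)-P0)/.3; w=Ro.from_matrix(R0.T@Rt).as_rotvec()/np.pi
    return np.round(d,4),np.round(w,4)
def Rdown():
    o,R=cradle(); y=R[:,0]; z=np.array([0,0,-1.]); return np.stack([np.cross(y,z),y,z],1)
E
python3 - <<'E'
from h import *
print(rel([.42,-.14,.33],Rdown()),Rdown())
E
```

```text
(array([ 1.0463, -1.0428, -0.3215]), array([ 0.    ,  0.    , -0.3412])) [[ 0.03803734  0.99927632  0.        ]
 [ 0.99927632 -0.03803734  0.        ]
 [ 0.          0.         -1.        ]]
```

Emit:
{"op": "move_arm", "data": {"increments": [[0.95,-0.95,-0.32,0,0,-0.341,0.5],[0.95,-0.95,-0.32,0,0,-0.341,0.5],[0.95,-0.95,-0.32,0,0,-0.341,0.5],[0.95,-0.95,-0.32,0,0,-0.341,0.5],[0.95,-0.95,-0.32,0,0,-0.341,0.5],[0.95,-0.95,-0.32,0,0,-0.341,0.5],[0.95,-0.95,-0.32,0,0,-0.341,0.5],[0.95,-0.95,-0.32,0,0,-0.341,0.5],[0.95,-0.95,-0.32,0,0,-0.341,0.5],[0.95,-0.95,-0.32,0,0,-0.341,0.5]]}}

```text
time_s: 1.78
position: [0.4066, -0.1756, 0.3304]
tcp_rot: [[0.036, 0.999, 0.001], [0.999, -0.036, -0.0], [-0.0, 0.001, -1.0]]
force: [-0.2, -0.2, -0.3]
opening: 0.509
grasp_force: 0.0
```

```bash
python3 - <<'E'
from h import *
c=cap('wrist','w1.png'); st=bot.read_state(); print(st['time_s'],st['position'],st['joint_positions'],np.array(st['tcp_rot']))
o,R=cradle()
for n,z in dict(bail=.12,stop_face=.064,bottle=.064,tealight=.03).items(): print(n,[(np.round(r['location']),round(r['conf'],2),np.round(R.T@(atz(c,r['location'],z)-o),3)) for r in nets.find_in('wrist',n)[:3]])
# where the wrist cam stands relative to tool
Rt=np.array(st['tcp_rot']); print(Rt.T@(c['eye']-st['position']), Rt.T@np.array(c['orientation']))
E
```

```text
1.8333 [ 0.40837303 -0.16949905  0.33189545] [-37.33284614   8.76219217  99.14081164   0.38503008  72.04495909
 -35.51519739] [[ 0.03377544  0.99941884  0.00460423]
 [ 0.99941848 -0.03379629  0.00452823]
 [ 0.0046812   0.00444861 -0.99997915]]
bail [(array([434., 205.]), 0.57, array([-0.043, -0.159,  0.12 ]))]
stop_face [(array([427., 193.]), 0.6, array([-0.027, -0.158,  0.064]))]
bottle [(array([493.,  21.]), 0.85, array([0.033, 0.058, 0.064])), (array([441., 123.]), 0.74, array([-0.021, -0.066,  0.064]))]
tealight [(array([461., 206.]), 0.88, array([ 0.046, -0.188,  0.03 ])), (array([437., 119.]), 0.19, array([-0.009, -0.062,  0.03 ]))]
[ 0.07692202 -0.00097589 -0.14907846] [[-0.00304077  0.95182034  0.30664116]
 [ 0.99998762  0.00168668  0.00468075]
 [ 0.00393802  0.30665159 -0.95181369]]
```

View pics/w1.png

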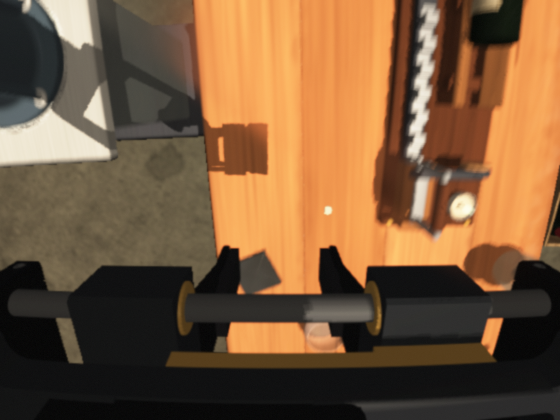

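Wrist view: handle and carriage at (434,205), tealight (461,206), bottle base near (493,40), blocks up the column at about 420. I'll go above the rail for a sharp look.

```bash
python3 - <<'E'
from h import *
o,R=cradle(); print(rel(o+R@[-.015,-.1,.30],Rdown()))
E
```

```text
(array([0.1099, 0.7071, 0.0991]), array([0.0001, 0.0003, 0.0001]))
```

Emit:
{"op": "move_arm", "data": {"increments": [[0.1,0.7,0.1,0,0,0,0.5],[0.1,0.7,0.1,0,0,0,0.5],[0.1,0.7,0.1,0,0,0,0.5],[0.1,0.7,0.1,0,0,0,0.5],[0.1,0.7,0.1,0,0,0,0.5],[0.1,0.7,0.1,0,0,0,0.5],[0.1,0.7,0.1,0,0,0,0.5],[0.1,0.7,0.1,0,0,0,0.5]]}}

```text
time_s: 2.7
position: [0.6163, -0.1574, 0.2981]
tcp_rot: [[0.04, 0.999, -0.003], [0.999, -0.04, 0.001], [0.001, -0.003, -1.0]]
force: [-0.6, 0.3, 0.1]
opening: 0.501
grasp_force: 0.0
```

```bash
python3 - <<'E'
from h import *
c=cap('wrist','w2.png'); st=bot.read_state(); print(st['time_s'],st['position'])
import pickle; pickle.dump(dict(c),open('w2.pkl','wb'))
im=c['image'].copy(); cv2.imwrite('pics/w2b.png',cv2.resize(im,(800,600),interpolation=2))
o,R=cradle()
for n,z in dict(bail=.12,stop_face=.064,bottle=.064,tealight=.03).items(): print(n,[(np.round(r['location']),round(r['conf'],2),np.round(R.T@(atz(c,r['location'],z)-o),3)) for r in nets.find_in('wrist',n)[:3]])
E
```

```text
2.75 [ 0.61584162 -0.15722697  0.29888187]
bail [(array([257., 233.]), 0.88, array([-0.044, -0.154,  0.12 ]))]
stop_face [(array([268., 212.]), 0.95, array([-0.034, -0.149,  0.064])), (array([290., 138.]), 0.54, array([-0.006, -0.057,  0.064]))]
bottle [(array([325.,  30.]), 0.67, array([0.031, 0.06 , 0.064]))]
tealight [(array([323., 232.]), 0.62, array([ 0.042, -0.19 ,  0.03 ]))]
```

View pics/w2b.png

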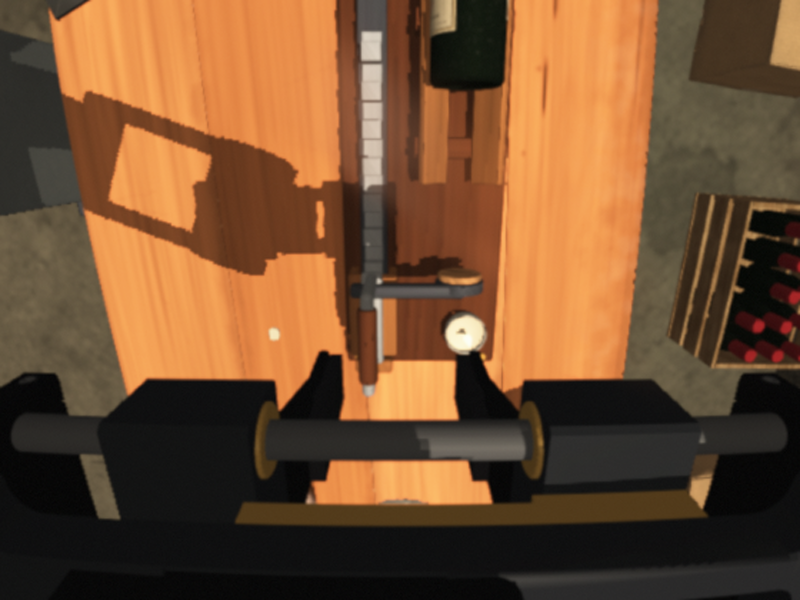

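Grip at scaled (368,350), bumper (460,272), base's lower edge (467,88), blocks along column about 372. Zooming in for notch edges.

```bash
python3 - <<'E'
from h import *
im=cv2.imread('pics/w2.png')[10:280,240:360]
im=cv2.rotate(im,cv2.ROTATE_90_CLOCKWISE); 
im=cv2.resize(im,None,fx=2.95,fy=4.5,interpolation=cv2.INTER_CUBIC)
im=np.clip(255*(im/255.)**.6,0,255).astype('uint8'); print(im.shape); cv2.imwrite('pics/w2c.png',im)
E
```

```text
(540, 796, 3)
```

View pics/w2c.png

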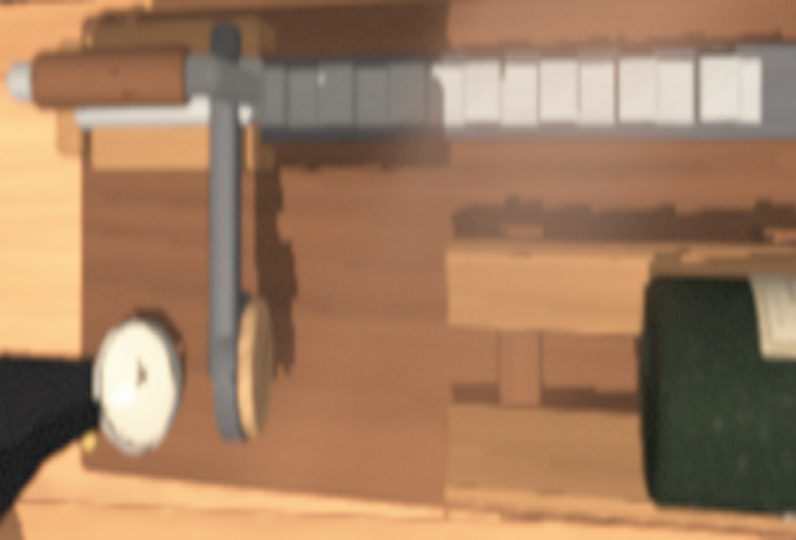

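```bash
python3 - <<'E'
from h import *
import pickle
c=pickle.load(open('w2.pkl','rb')); o,R=cradle()
O=lambda x,y:(240+y/4.5,279-x/2.95)
L=lambda x,y,z:np.round(R.T@(atz(c,O(x,y),z)-o),4)
print('eye',R.T@(c['eye']-o))
for x in [320,356,388,430,465,505,540,580,618,657,697,740,762]: print(x,L(x,90,.05)[:2],L(x,90,.034)[:2])
print('base low edge',L(643,390,.064),'face',L(262,365,.064),L(248,365,.064),'cradle -y edge',L(83,420,.018),'board corner',L(83,465,.018))
print('grip ends',L(35,78,.131),L(187,78,.131),'tealight',L(140,385,.03))
print('V trough end',L(447,440,.05))
E
```

```text
eye [-0.01778084 -0.02214285  0.44916435]
320 [-0.0432 -0.0988] [-0.0442 -0.1018]
356 [-0.0429 -0.0835] [-0.0439 -0.0859]
388 [-0.0426 -0.0701] [-0.0436 -0.072 ]
430 [-0.0423 -0.053 ] [-0.0433 -0.0542]
465 [-0.042  -0.0389] [-0.043  -0.0396]
505 [-0.0418 -0.0232] [-0.0427 -0.0232]
540 [-0.0415 -0.0097] [-0.0425 -0.0092]
580 [-0.0413  0.0056] [-0.0422  0.0067]
618 [-0.041   0.0198] [-0.0419  0.0215]
657 [-0.0408  0.0342] [-0.0417  0.0365]
697 [-0.0406  0.0488] [-0.0415  0.0516]
740 [-0.0403  0.0642] [-0.0412  0.0677]
762 [-0.0402  0.0721] [-0.0411  0.0758]
base low edge [0.0338 0.0272 0.064 ] face [ 0.0323 -0.1206  0.064 ] [ 0.0325 -0.1267  0.064 ] cradle -y edge [ 0.0596 -0.2238  0.018 ] board corner [ 0.0743 -0.2239  0.018 ]
grip ends [-0.0432 -0.1904  0.131 ] [-0.0417 -0.1306  0.131 ] tealight [ 0.0451 -0.1887  0.03  ]
V trough end [ 0.0517 -0.0461  0.05  ]
```

```bash
python3 - <<'E'
from h import *
o,R=cradle(); print(rel(o+R@[-.044,-.160,.21],Rdown()),rel(o+R@[-.044,-.16,.123],Rdown()))
E
```

```text
(array([-0.188 , -0.0853,  0.3015]), array([ 0.0001,  0.0001, -0.0007])) (array([-0.1879, -0.0854,  0.5915]), array([ 0.0001,  0.0001, -0.0007]))
```

Emit:
{"op": "move_arm", "data": {"increments": [[-0.188,-0.085,0.2,0,0,0,0.5],[-0.188,-0.085,0.2,0,0,0,0.5],[-0.188,-0.085,0.3,0,0,0,0.5],[-0.188,-0.085,0.4,0,0,0,0.5],[-0.188,-0.085,0.5,0,0,0,0.5],[-0.188,-0.085,0.59,0,0,0,0.5],[-0.188,-0.085,0.59,0,0,0,0.5]]}}

```text
time_s: 3.53
position: [0.5856, -0.2098, 0.1179]
tcp_rot: [[0.04, 0.999, -0.009], [0.999, -0.04, 0.005], [0.005, -0.01, -1.0]]
force: [-0.7, 0.3, -0.2]
opening: 0.501
grasp_force: 0.0
```

```bash
python3 - <<'E'
from h import *
import pickle
c=cap('wrist','w3.png'); cv2.imwrite('pics/w3b.png',cv2.resize(c['image'],(800,600))); pickle.dump(dict(c),open('w3.pkl','wb')); st=bot.read_state(); o,R=cradle(); print(st['time_s'],R.T@(st['position']-o),st['force'])
E
```

```text
3.5833 [-0.0452275  -0.15864394  0.12058702] [-0.65421108 -0.29986036  0.36081816]
```

View pics/w3b.png

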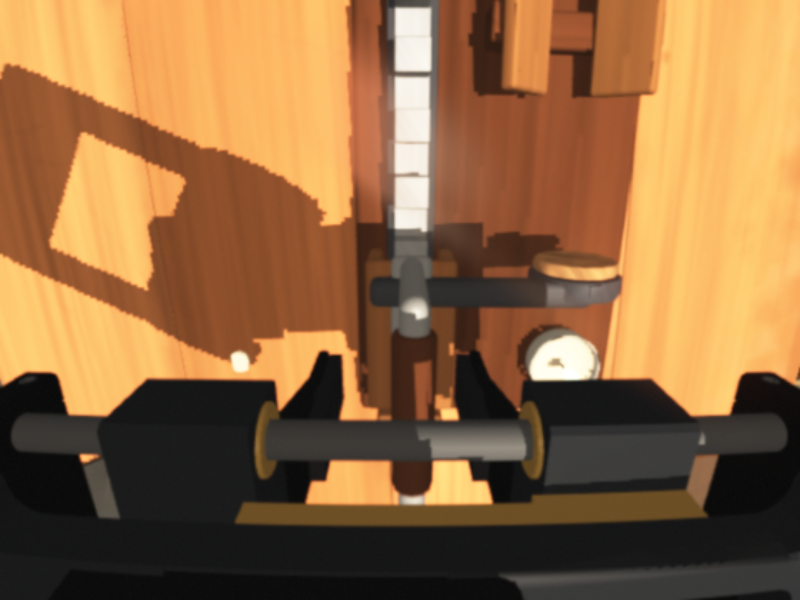

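The grip sits between the open fingers, at scaled (412,400). Closing on it and lifting.

Emit:
{"op": "move_arm", "data": {"increments": [[0,0,0,0,0,0,0],[0,0,0,0,0,0,0],[0,0,0,0,0,0,0],[0,0,0,0,0,0,0],[0,0,-0.03,0,0,0,0],[0,0,-0.06,0,0,0,0],[0,0,-0.073,0,0,0,0],[0,0,-0.073,0,0,0,0],[0,0,-0.073,0,0,0,0]]}}

```text
time_s: 4.33
position: [0.5902, -0.2114, 0.1449]
tcp_rot: [[0.039, 0.999, 0.002], [0.999, -0.039, -0.001], [-0.001, 0.002, -1.0]]
force: [0.9, -0.0, -3.0]
opening: 0.163
grasp_force: 30.0
```

```bash
python3 - <<'E'
from h import *
st=bot.read_state(); o,R=cradle(); print(st['time_s'],R.T@(st['position']-o),R.T@st['force'],st['opening'],st['grasp_force'])
E
```

```text
4.3333 [-0.04227986 -0.15943399  0.1449405 ] [ 0.94744813 -0.00418433 -2.99371666] 0.16277402172970526 30.002277195453644
```

Emit:
{"op": "move_arm", "data": {"increments": [[0.08,0,0,0,0,0,0],[0.16,0,0,0,0,0,0],[0.24,0,0,0,0,0,0],[0.31,0,0,0,0,0,0],[0.34,0,0,0,0,0,0],[0.34,0,0,0,0,0,0],[0.34,0,0,0,0,0,0]]}}

```text
time_s: 4.92
position: [0.5938, -0.1089, 0.1445]
tcp_rot: [[0.037, 0.999, 0.0], [0.999, -0.037, -0.0], [-0.0, 0.0, -1.0]]
force: [0.6, 0.8, -0.2]
opening: 0.002
grasp_force: 0.0
```

```bash
python3 - <<'E'
from h import *
import pickle
c=cap('wrist','w4.png'); im=cv2.resize(c['image'][0:260,200:420],(677,600*4//3),interpolation=2)[:600]; cv2.imwrite('pics/w4b.png',im); pickle.dump(dict(c),open('w4.pkl','wb'))
st=bot.read_state(); o,R=cradle(); print(st['time_s'],R.T@(st['position']-o),R.T@st['force'],st['opening'],st['grasp_force'])
E
```

```text
4.9667 [-0.04239836 -0.05737238  0.14456512] [ 1.30522405 -0.55474409 -0.45084775] 0.007704296883119057 0.0
```

View pics/w4b.png

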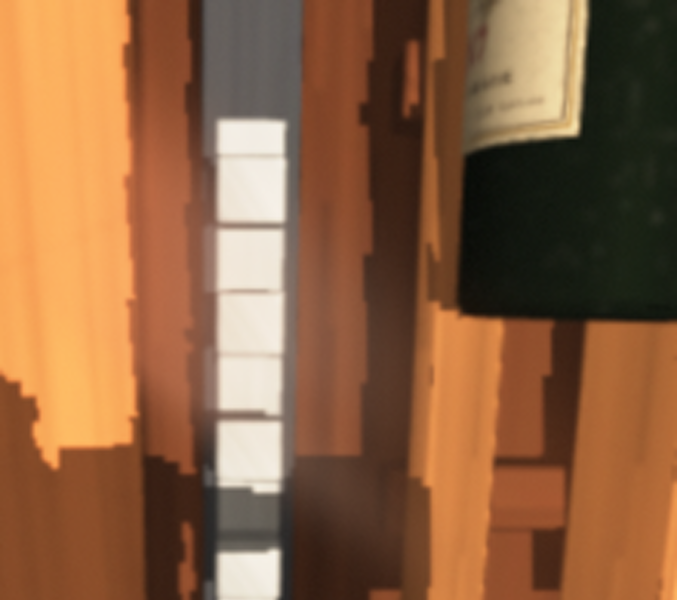

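The fingers have slipped off the grip (opening 0). Checking where the stop is now.

```bash
python3 - <<'E'
from h import *
o,R=cradle()
for cam in ['top','scene','wrist']:
    c=cap(cam,'n_'+cam+'.png')
    for n,z in dict(bail=.12,stop_face=.064,carriage=.06,bottle=.064,tealight=.03).items(): print(cam,n,[(np.round(r['location']),round(r['conf'],2),np.round(R.T@(atz(c,r['location'],z)-o),3)) for r in nets.find_in(cam,n)[:2]])
s=cv2.imread('pics/n_scene.png')[190:310,240:400]; s=cv2.resize(s,(800,600),interpolation=2)
cv2.imwrite('pics/n.png',s)
st=bot.read_state();print(st['time_s'],st['force'])
E
```

```text
top bail [(array([118., 204.]), 0.61, array([-0.051,  0.6  ,  0.12 ]))]
top stop_face [(array([272., 186.]), 0.58, array([0.043, 0.12 , 0.064]))]
top carriage [(array([359., 217.]), 0.65, array([-0.042, -0.173,  0.06 ]))]
top bottle [(array([202., 252.]), 0.75, array([-0.185,  0.331,  0.064])), (array([269., 187.]), 0.58, array([0.04 , 0.128, 0.064]))]
top tealight [(array([365., 190.]), 0.53, array([ 0.053, -0.196,  0.03 ]))]
scene bail [(array([311., 241.]), 0.6, array([-0.038, -0.16 ,  0.12 ])), (array([302., 215.]), 0.24, array([ 0.001, -0.013,  0.12 ]))]
scene stop_face [(array([310., 248.]), 0.66, array([-0.017, -0.116,  0.064])), (array([312., 243.]), 0.32, array([ 0.   , -0.093,  0.064]))]
scene carriage [(array([310., 246.]), 0.6, array([-0.011, -0.105,  0.06 ]))]
scene bottle [(array([300., 214.]), 0.87, array([0.041, 0.076, 0.064])), (array([215., 202.]), 0.8, array([-0.201,  0.262,  0.064]))]
scene tealight [(array([337., 266.]), 0.67, array([ 0.04, -0.19,  0.03]))]
wrist bail [(array([278., 344.]), 0.7, array([-0.044, -0.126,  0.12 ]))]
wrist stop_face [(array([300., 267.]), 0.63, array([-0.026, -0.097,  0.064]))]
wrist carriage [(array([281., 332.]), 0.7, array([-0.041, -0.164,  0.06 ]))]
wrist bottle [(array([393.,  51.]), 0.71, array([0.033, 0.062, 0.064]))]
wrist tealight []
5.8667 [-0.0336032  -0.37554892 -1.03593962]
```

View pics/n.png

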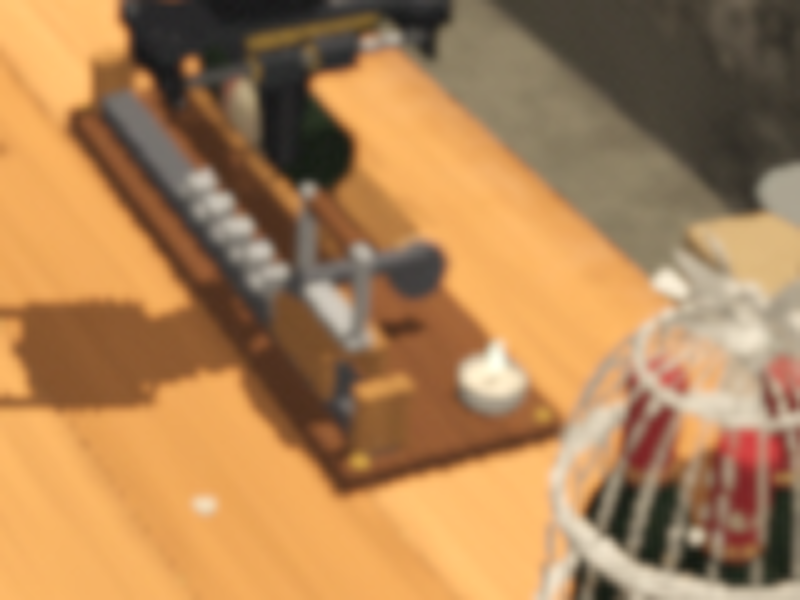

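The carriage has moved up to the first block with the knob down, so the knob wasn't held high enough or slipped. I'll re-grip deeper and lift and move slowly.

Emit:
{"op": "move_arm", "data": {"increments": [[0,0,-0.1,0,0,0,0.5],[0,0,-0.12,0,0,0,0.5],[-0.1,-0.003,-0.12,0,0,0,0.5],[-0.2,-0.006,-0.12,0,0,0,0.5],[-0.25,-0.006,-0.12,0,0,0,0.5],[-0.25,-0.006,-0.12,0,0,0,0.5],[-0.25,-0.006,-0.03,0,0,0,0.5],[-0.25,-0.006,0.05,0,0,0,0.5],[-0.25,-0.006,0.083,0,0,0,0.5],[-0.25,-0.006,0.083,0,0,0,0.5]]}}

```text
time_s: 6.7
position: [0.587, -0.1822, 0.1166]
tcp_rot: [[0.038, 0.999, -0.006], [0.999, -0.038, 0.004], [0.004, -0.006, -1.0]]
force: [-0.2, -0.2, 0.1]
opening: 0.492
grasp_force: 0.0
```

```bash
python3 - <<'E'
from h import *
import pickle
c=cap('wrist','w5.png'); cv2.imwrite('pics/w5b.png',cv2.resize(c['image'],(800,600))); pickle.dump(dict(c),open('w5.pkl','wb'))
st=bot.read_state(); o,R=cradle(); print(st['time_s'],R.T@(st['position']-o),R.T@st['force'],st['opening'])
E
```

```text
6.75 [-0.04541478 -0.13099361  0.11827176] [ 0.23878291 -1.21823983 -0.08973354] 0.49514915450286023
```

View pics/w5b.png

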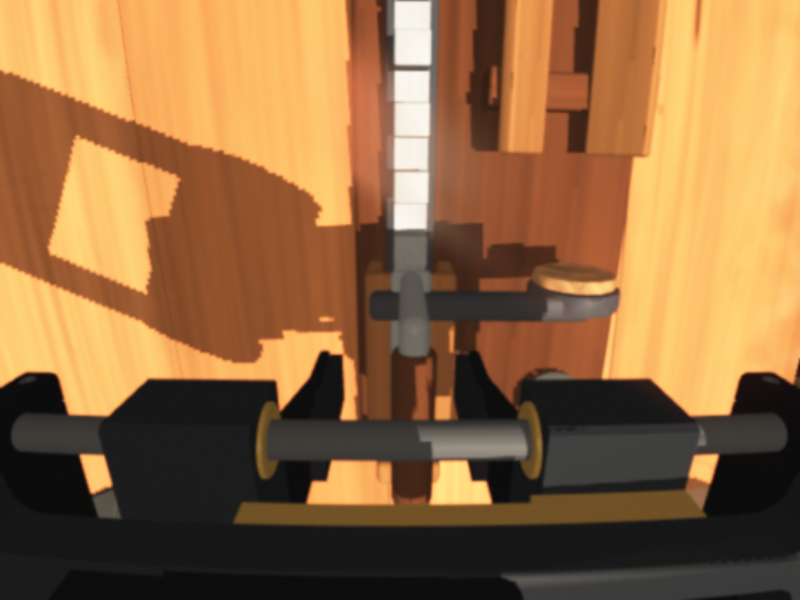

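Handle between the fingers again, its middle ≈8 mm behind the TCP. I'll centre, close and lift slowly.

Emit:
{"op": "move_arm", "data": {"increments": [[-0.025,0,0,0,0,0,0.5],[-0.025,0,0,0,0,0,0],[-0.025,0,0,0,0,0,0],[-0.025,0,0,0,0,0,0],[-0.025,0,0,0,0,0,0],[-0.025,0,0,0,0,0,0],[-0.025,0,-0.015,0,0,0,0],[-0.025,0,-0.03,0,0,0,0],[-0.025,0,-0.045,0,0,0,0],[-0.025,0,-0.06,0,0,0,0]]}}

```text
time_s: 7.58
position: [0.591, -0.1921, 0.1381]
tcp_rot: [[0.039, 0.999, 0.005], [0.999, -0.039, -0.001], [-0.001, 0.005, -1.0]]
force: [5.1, -0.7, -3.1]
opening: 0.148
grasp_force: 30.0
```

Emit:
{"op": "move_arm", "data": {"increments": [[0,0,-0.01,0,0,0,0],[0,0,-0.02,0,0,0,0],[0,0,-0.02,0,0,0,0],[0,0,-0.02,0,0,0,0]]}}

```text
time_s: 7.92
position: [0.591, -0.1922, 0.1441]
tcp_rot: [[0.039, 0.999, 0.005], [0.999, -0.039, -0.001], [-0.001, 0.005, -1.0]]
force: [6.4, 0.1, -2.9]
opening: 0.148
grasp_force: 30.0
```

```bash
python3 - <<'E'
from h import *
import pickle
c=cap('wrist','w6.png'); pickle.dump(dict(c),open('w6.pkl','wb'))
st=bot.read_state(); o,R=cradle(); print(st['time_s'],R.T@(st['position']-o),R.T@st['force'],st['opening'])
a=cv2.imread('pics/w5.png'); b=c['image']
# carriage vs gripper-frame motion: template shift of bumper & grip front
for nm,(r0,r1,c0,c1) in dict(bumper=(180,228,365,437),gripfront=(190,260,272,308),carriage=(185,250,255,272)).items():
    t=a[r0:r1,c0:c1]; m=cv2.matchTemplate(b,t,cv2.TM_CCOEFF_NORMED); _,v,_,p=cv2.minMaxLoc(m); print(nm,v,p[0]-c0,p[1]-r0)
E
```

```text
7.9667 [-0.04229098 -0.14020445  0.14407045] [ 6.22276249 -0.193879   -3.35382742] 0.15275708485120584
bumper 0.9083685278892517 -22 -26
gripfront 0.5204955339431763 93 19
carriage 0.8451327085494995 -6 -25
```

Emit:
{"op": "move_arm", "data": {"increments": [[0.007,0,0,0,0,0,0],[0.014,0,0,0,0,0,0],[0.021,0,0,0,0,0,0],[0.028,0,0,0,0,0,0],[0.035,0,0,0,0,0,0],[0.042,0,0,0,0,0,0],[0.05,0,0,0,0,0,0]]}}

```text
time_s: 8.55
position: [0.5916, -0.1774, 0.144]
tcp_rot: [[0.039, 0.999, 0.005], [0.999, -0.039, -0.002], [-0.002, 0.005, -1.0]]
force: [6.4, -0.6, -2.0]
opening: 0.156
grasp_force: 30.0
```

```bash
python3 - <<'E'
from h import *
import pickle
c=cap('wrist','w7.png'); pickle.dump(dict(c),open('w7.pkl','wb'))
st=bot.read_state(); o,R=cradle(); print(st['time_s'],R.T@(st['position']-o),R.T@st['force'],st['opening'])
a=cv2.imread('pics/w6.png'); b=c['image']
for nm,(r0,r1,c0,c1) in dict(bumper=(154,202,343,415)).items():
    t=a[r0:r1,c0:c1]; m=cv2.matchTemplate(b,t,cv2.TM_CCOEFF_NORMED); _,v,_,p=cv2.minMaxLoc(m); print(nm,v,p[0]-c0,p[1]-r0)
E
```

```text
8.6 [-0.04223554 -0.1248281   0.14396157] [ 6.062477    0.31369848 -3.03563424] 0.15598313774655076
bumper 0.9927710890769958 0 0
```

Emit:
{"op": "move_arm", "data": {"increments": [[0.02,0,0,0,0,0,0],[0.045,0,0,0,0,0,0],[0.07,0,0,0,0,0,0],[0.1,0,0,0,0,0,0],[0.13,0,0,0,0,0,0],[0.16,0,0,0,0,0,0],[0.19,0,0,0,0,0,0],[0.215,0,0,0,0,0,0],[0.23,0,0,0,0,0,0],[0.23,0,0,0,0,0,0]]}}

```text
time_s: 9.43
position: [0.5946, -0.1073, 0.1441]
tcp_rot: [[0.038, 0.999, 0.006], [0.999, -0.038, -0.001], [-0.001, 0.006, -1.0]]
force: [6.8, -0.4, -3.2]
opening: 0.152
grasp_force: 30.0
```

```bash
python3 - <<'E'
from h import *
import pickle
c=cap('wrist','w8.png'); pickle.dump(dict(c),open('w8.pkl','wb'))
st=bot.read_state(); o,R=cradle(); print(st['time_s'],R.T@(st['position']-o),R.T@st['force'],st['opening'])
a=cv2.imread('pics/w6.png'); b=c['image']
for nm,(r0,r1,c0,c1) in dict(bumper=(154,202,343,415)).items():
    t=a[r0:r1,c0:c1]; m=cv2.matchTemplate(b,t,cv2.TM_CCOEFF_NORMED); _,v,_,p=cv2.minMaxLoc(m); print(nm,v,p[0]-c0,p[1]-r0)
E
```

```text
9.4833 [-0.04182111 -0.05562285  0.14410095] [ 5.88039649  0.49706746 -3.3382298 ] 0.15189269621003812
bumper 0.8603274822235107 2 0
```

```bash
python3 - <<'E'
from h import *
im=cv2.imread('pics/w8.png')[0:210,240:440]
im=cv2.rotate(im,cv2.ROTATE_90_CLOCKWISE); im=cv2.resize(im,(798,600),interpolation=cv2.INTER_CUBIC)
cv2.imwrite('pics/w8b.png',im)
E
```

View pics/w8b.png

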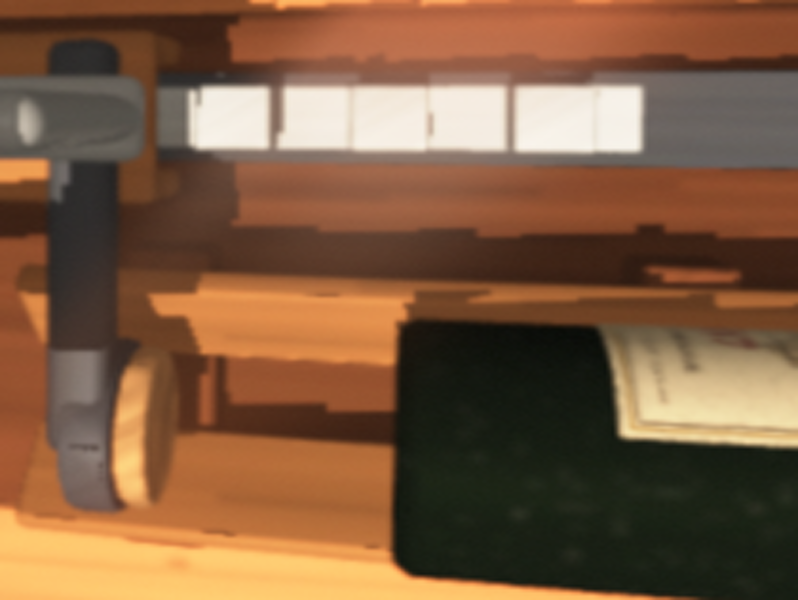

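The bumper face is at about (150,425) and the bottle's base at (398,450) in the crop, so there is still a wide gap. The notch pattern is ambiguous, so I'll measure numbers and then feel for it.

```bash
python3 - <<'E'
from h import *
import pickle
c=pickle.load(open('w8.pkl','rb')); o,R=cradle()
O=lambda x,y:(240+y*200/600,209-x*210/798)
L=lambda x,y,z:np.round(R.T@(atz(c,O(x,y),z)-o),4)
print('eye',R.T@(c['eye']-o))
for x in [160,200,270,280,350,428,508,515,595,642]: print(x,L(x,118,.05)[1],L(x,118,.034)[1])
print('blk sides',L(400,85,.05)[0],L(400,150,.05)[0])
print('base z.035',L(394,500,.035),'z.064',L(398,450,.064),'face',L(172,425,.064),'top of face',L(178,400,.083))
E
```

```text
eye [-0.04294902  0.02728609  0.29501821]
160 -0.0173 -0.0202
200 -0.0092 -0.0116
270 0.0045 0.0031
280 0.0065 0.0051
350 0.0198 0.0193
428 0.0343 0.0347
508 0.0487 0.0501
515 0.05 0.0514
595 0.064 0.0664
642 0.0722 0.0751
blk sides -0.0492 -0.0335
base z.035 [0.0585 0.029  0.035 ] z.064 [0.0353 0.0293 0.064 ] face [ 0.0329 -0.0123  0.064 ] top of face [ 0.0209 -0.008   0.083 ]
```

Emit:
{"op": "move_arm", "data": {"increments": [[0,0,0.008,0,0,0,0],[0,0,0.016,0,0,0,0],[0,0,0.024,0,0,0,0],[0,0,0.03,0,0,0,0],[0,0,0.03,0,0,0,0]]}}

```text
time_s: 9.9
position: [0.5947, -0.1084, 0.136]
tcp_rot: [[0.039, 0.999, 0.006], [0.999, -0.039, -0.001], [-0.001, 0.006, -1.0]]
force: [5.0, 1.0, 1.8]
opening: 0.157
grasp_force: 29.8
```

Emit:
{"op": "move_arm", "data": {"increments": [[0.003,0,0.008,0,0,0,0],[0.006,0,0.01,0,0,0,0],[0.009,0,0.01,0,0,0,0],[0.012,0,0.01,0,0,0,0],[0.015,0,0.01,0,0,0,0],[0.018,0,0.01,0,0,0,0],[0.021,0,0.01,0,0,0,0],[0.024,0,0.01,0,0,0,0]]}}

```text
time_s: 10.57
position: [0.595, -0.1056, 0.1356]
tcp_rot: [[0.037, 0.999, 0.007], [0.999, -0.037, -0.01], [-0.009, 0.008, -1.0]]
force: [-1.1, -9.5, 13.4]
opening: 0.159
grasp_force: 29.2
```

```bash
python3 - <<'E'
from h import *
st=bot.read_state(); o,R=cradle(); print(st['time_s'],R.T@(st['position']-o),R.T@st['force'],st['opening'])
E
```

```text
10.5667 [-0.04153709 -0.05354554  0.13562959] [-0.76554275 -9.58340933 13.40909565] 0.15921319375105572
```

Emit:
{"op": "move_arm", "data": {"increments": [[0,0,-0.014,0,0,0,0],[0,0,-0.014,0,0,0,0],[0,0,0.0,0,0,0,0],[0,0,0.01,0,0,0,0],[0,0,0.01,0,0,0,0]]}}

```text
time_s: 10.98
position: [0.5951, -0.1016, 0.1286]
tcp_rot: [[0.039, 0.999, 0.006], [0.999, -0.039, -0.002], [-0.002, 0.007, -1.0]]
force: [6.7, -0.1, -3.8]
opening: 0.155
grasp_force: 30.0
```

```bash
python3 - <<'E'
from h import *
st=bot.read_state(); o,R=cradle(); print(st['time_s'],R.T@(st['position']-o),R.T@st['force'],st['opening'])
E
```

```text
10.9833 [-0.0416461  -0.04948056  0.12861208] [ 6.71004525  0.10743216 -3.78885176] 0.15454084008495111
```

In a notch with tooth ≈ -0.049, leaving a gap of about 37 mm. The next notch (+30 mm) leaves about 6 mm, so that is the right one.

Emit:
{"op": "move_arm", "data": {"increments": [[0,0,-0.02,0,0,0,0],[0,0,-0.04,0,0,0,0],[0,0,-0.052,0,0,0,0],[0,0,-0.052,0,0,0,0],[0.025,0,-0.052,0,0,0,0],[0.05,0,-0.052,0,0,0,0],[0.075,0,-0.052,0,0,0,0],[0.09,0,-0.052,0,0,0,0],[0.1,0,-0.052,0,0,0,0],[0.1,0,-0.052,0,0,0,0]]}}

```text
time_s: 11.82
position: [0.5964, -0.0707, 0.1446]
tcp_rot: [[0.038, 0.999, 0.007], [0.999, -0.038, -0.001], [-0.001, 0.007, -1.0]]
force: [8.3, 0.8, -3.4]
opening: 0.158
grasp_force: 30.0
```

Emit:
{"op": "move_arm", "data": {"increments": [[0,0,0.015,0,0,0,0],[0,0,0.025,0,0,0,0],[0,0,0.035,0,0,0,0],[0,0,0.045,0,0,0,0],[0,0,0.055,0,0,0,0],[0,0,0.055,0,0,0,0]]}}

```text
time_s: 12.32
position: [0.5963, -0.0713, 0.1276]
tcp_rot: [[0.039, 0.999, 0.006], [0.999, -0.039, -0.001], [-0.001, 0.006, -1.0]]
force: [7.6, 0.6, -3.3]
opening: 0.15
grasp_force: 29.8
```

```bash
python3 - <<'E'
from h import *
st=bot.read_state(); o,R=cradle(); print(st['time_s'],R.T@(st['position']-o),R.T@st['force'],st['opening'])
E
```

```text
12.3167 [-0.04155162 -0.0191553   0.12756756] [ 7.54582     0.87004779 -3.3200002 ] 0.15042161931996975
```

It is in the notch, at lift ≈8 mm. Lower to home, release, then back off upward.

Emit:
{"op": "move_arm", "data": {"increments": [[0,0,0.01,0,0,0,0],[0,0,0.02,0,0,0,0],[0,0,0.026,0,0,0,0],[0,0,0.026,0,0,0,0],[0,0,0.026,0,0,0,0.5],[0,0,0.026,0,0,0,0.5],[0,0,0.026,0,0,0,0.5],[0,0,0.026,0,0,0,0.5],[0,0,0.026,0,0,0,0.5]]}}

```text
time_s: 13.07
position: [0.5922, -0.0704, 0.1195]
tcp_rot: [[0.039, 0.999, -0.003], [0.999, -0.039, 0.001], [0.0, -0.003, -1.0]]
force: [0.5, 0.5, 0.2]
opening: 0.441
grasp_force: 0.0
```

Emit:
{"op": "move_arm", "data": {"increments": [[0,0,-0.05,0,0,0,0.5],[0,0,-0.12,0,0,0,0.5],[0,0,-0.25,0,0,0,0.5],[0,0,-0.35,0,0,0,0.5],[0,0,-0.4,0,0,0,0.5],[0,0,-0.4,0,0,0,0.5]]}}

```text
time_s: 13.57
position: [0.5954, -0.0712, 0.2443]
tcp_rot: [[0.038, 0.999, 0.008], [0.999, -0.038, -0.003], [-0.002, 0.008, -1.0]]
force: [0.3, 0.0, -0.1]
opening: 0.496
grasp_force: 0.0
```

```bash
python3 - <<'E'
from h import *
import pickle
o,R=cradle()
c=cap('wrist','w9.png'); pickle.dump(dict(c),open('w9.pkl','wb'))
for n,z in dict(bail=.131,stop_face=.064,bottle=.064,tealight=.03).items(): print(n,[(np.round(r['location']),round(r['conf'],2),np.round(R.T@(atz(c,r['location'],z)-o),3)) for r in nets.find_in('wrist',n)[:2]])
st=bot.read_state(); print(st['time_s'],R.T@(st['position']-o),R.T@st['force'],st['opening'])
# predicted pixels for knob=0: bail ends, face, base at given y
print(proj(c,[o+R@np.array(p) for p in [(-.045,-.019+.035,.1385),(-.045,-.019+.035,.1465),(.03,.022,.064),(.03,.029,.064),(.03,.029,.093)]]).round(1))
# profiles along bottle axis and grip axis
Y=np.arange(-.02,.06,.002)
p=proj(c,np.array([o+R@[.03,y,.083] for y in Y])).round().astype(int)
g=c['image']
print([(round(y,3),g[b,a].tolist()) for y,(a,b) in zip(Y,p) if 0<=b<420])
E
```

```text
bail [(array([274., 200.]), 0.93, array([-0.046, -0.013,  0.131]))]
stop_face [(array([286., 173.]), 0.94, array([-0.034, -0.004,  0.064]))]
bottle [(array([356.,  67.]), 0.58, array([0.032, 0.1  , 0.064]))]
tealight [(array([277., 200.]), 0.49, array([-0.043, -0.043,  0.03 ])), (array([286., 175.]), 0.27, array([-0.034, -0.013,  0.03 ]))]
13.8167 [-0.04586048 -0.01830906  0.2378734 ] [ 0.05385999 -0.44615861 -0.34914851] 0.5007165082157327
[[275.2 167.6]
 [275.2 169.4]
 [348.9 148.4]
 [349.3 141.4]
 [356.  144.8]]
[(np.float64(-0.02), [25, 44, 83]), (np.float64(-0.018), [31, 54, 99]), (np.float64(-0.016), [30, 52, 97]), (np.float64(-0.014), [30, 52, 97]), (np.float64(-0.012), [40, 70, 132]), (np.float64(-0.01), [42, 74, 138]), (np.float64(-0.008), [43, 75, 142]), (np.float64(-0.006), [43, 76, 145]), (np.float64(-0.004), [45, 78, 145]), (np.float64(-0.002), [36, 65, 121]), (np.float64(-0.0), [33, 58, 107]), (np.float64(0.002), [25, 43, 79]), (np.float64(0.004), [56, 64, 84]), (np.float64(0.006), [68, 74, 91]), (np.float64(0.008), [87, 94, 110]), (np.float64(0.01), [90, 95, 112]), (np.float64(0.012), [91, 96, 113]), (np.float64(0.014), [86, 92, 110]), (np.float64(0.016), [60, 90, 136]), (np.float64(0.018), [86, 149, 220]), (np.float64(0.02), [88, 153, 225]), (np.float64(0.022), [60, 105, 164]), (np.float64(0.024), [41, 67, 109]), (np.float64(0.026), [35, 60, 100]), (np.float64(0.028), [29, 46, 80]), (np.float64(0.03), [26, 43, 69]), (np.float64(0.032), [27, 45, 69]), (np.float64(0.034), [25, 44, 68]), (np.float64(0.036), [29, 46, 69]), (np.float64(0.038), [28, 46, 68]), (np.float64(0.04), [26, 43, 66]), (np.float64(0.042), [26, 43, 65]), (np.float64(0.044), [26, 44, 64]), (np.float64(0.046), [26, 42, 61]), (np.float64(0.048), [25, 41, 59]), (np.float64(0.05), [25, 40, 57]), (np.float64(0.052), [25, 40, 55]), (np.float64(0.054), [26, 41, 55]), (np.float64(0.056), [24, 39, 52]), (np.float64(0.058), [22, 36, 47])]
```

```bash
python3 - <<'E'
from h import *
import pickle
o,R=cradle(); Y=np.arange(-.03,.12,.001)
for f in ['w2','w8','w9']:
    c=pickle.load(open(f+'.pkl','rb')); g=cv2.GaussianBlur(c['image'],(3,3),0).astype(int)
    for x,z in [(.02,.091),(.03,.093),(.04,.091)]:
        p=proj(c,np.array([o+R@[x,y,z] for y in Y])).round().astype(int)
        ok=[(y,g[b,a]) for y,(a,b) in zip(Y,p) if 0<=b<420 and 0<=a<560]
        gr=[y for y,v in ok if v[1]>=v[2]]; cork=[y for y,v in ok if v[2]>150 and v[0]<.55*v[2]]
        print(f,x,'green from',np.round(gr[:3],3),len(gr),'bright cork',np.round(cork[:1]+cork[-1:],3),[v.tolist() for y,v in ok[50:95:5]])
E
```

```text
w2 0.02 green from [0.029 0.03  0.031] 32 bright cork [] [[30, 53, 101], [12, 18, 19], [11, 18, 17], [13, 21, 18], [15, 23, 19], [13, 20, 16], [12, 20, 15], [12, 20, 16], [17, 26, 23]]
w2 0.03 green from [0.027 0.028 0.029] 55 bright cork [] [[21, 36, 67], [7, 11, 12], [13, 21, 18], [16, 25, 20], [16, 25, 20], [15, 25, 19], [17, 26, 21], [17, 27, 22], [15, 25, 19]]
w2 0.04 green from [0.025 0.026 0.027] 58 bright cork [] [[44, 85, 146], [8, 13, 13], [12, 19, 16], [15, 25, 19], [16, 25, 20], [15, 25, 19], [15, 25, 20], [16, 25, 20], [15, 25, 20]]
w8 0.02 green from [0.029 0.03  0.031] 33 bright cork [-0.017 -0.002] [[24, 39, 70], [23, 36, 65], [16, 24, 21], [17, 27, 22], [22, 32, 27], [18, 28, 22], [18, 27, 21], [18, 27, 21], [18, 28, 22]]
w8 0.03 green from [0.03  0.031 0.032] 58 bright cork [-0.03   0.027] [[59, 111, 184], [58, 111, 186], [18, 27, 22], [22, 36, 29], [23, 37, 29], [22, 36, 28], [26, 39, 32], [26, 39, 33], [22, 35, 28]]
w8 0.04 green from [0.03  0.031 0.032] 59 bright cork [-0.03   0.027] [[55, 103, 173], [54, 101, 170], [18, 27, 22], [20, 31, 25], [22, 35, 29], [20, 31, 25], [20, 32, 26], [22, 34, 27], [20, 32, 26]]
w9 0.02 green from [] 0 bright cork [-0.005  0.023] [[78, 134, 201], [42, 70, 111], [24, 39, 62], [26, 41, 62], [28, 43, 63], [25, 41, 60], [25, 39, 56], [24, 37, 52], [23, 36, 47]]
w9 0.03 green from [0.071 0.072 0.073] 49 bright cork [-0.007  0.023] [[94, 162, 231], [41, 70, 114], [30, 53, 90], [28, 46, 71], [27, 45, 68], [26, 44, 63], [27, 44, 60], [26, 41, 54], [22, 36, 45]]
w9 0.04 green from [0.068 0.069 0.07 ] 52 bright cork [-0.03   0.028] [[97, 166, 235], [45, 79, 134], [32, 59, 103], [27, 45, 74], [26, 44, 70], [24, 41, 62], [23, 39, 56], [22, 36, 47], [21, 34, 40]]
```

```bash
python3 - <<'E'
from h import *
import pickle
o,R=cradle(); Y=np.arange(.0,.14,.001); X=np.arange(-.01,.07,.001)
def rect(c,z=.09):
    P=np.array([o+R@[x,y,z] for x in X for y in Y]); p=proj(c,P).astype(np.float32).reshape(len(X),len(Y),2)
    return cv2.remap(c['image'],p[...,0],p[...,1],cv2.INTER_LINEAR)
a,b,d=[rect(pickle.load(open(f+'.pkl','rb'))) for f in('w2','w8','w9')]
for n,m in zip(('w2','w8','w9'),(a,b,d)):
    lab=(m.min(2)>90); ys=np.where(lab.sum(0)>4)[0]; print(n,'label y cols',Y[ys][:40:4].round(3), lab.sum(0)[ys][:40:4])
# top view comparison before/after around the bottle
t0=cv2.imread('pics/top.png'); t1=cap('top','t_end.png')['image']
t=t0[175:200,225:262]; v=cv2.matchTemplate(t1[160:215,205:300],t,cv2.TM_CCOEFF_NORMED); print(cv2.minMaxLoc(v)[1],np.array(cv2.minMaxLoc(v)[3])-[20,15])
t=t0[185:205,262:302]; v=cv2.matchTemplate(t1[165:225,232:330],t,cv2.TM_CCOEFF_NORMED); print(cv2.minMaxLoc(v)[1],np.array(cv2.minMaxLoc(v)[3])-[30,20])
E
```

```text
w2 label y cols [0.063 0.067 0.071 0.075 0.079] [ 7 12 12 13 13]
w8 label y cols [0.    0.004 0.008 0.012 0.016 0.02  0.024 0.028 0.032 0.036] [19 19 19 19 19 17 16 17 13 13]
w9 label y cols [0.    0.004 0.008 0.012 0.016 0.02  0.024 0.028 0.032 0.036] [12 14 14 50 14 29 13 13 13 13]
0.9982722997665405 [0 0]
0.9116097688674927 [0 0]
```

```bash
python3 -c "
from h import *
print(workorder.hand_in())"
```

```text
the job is handed in; nothing more can be done
None
```

I handed the job in with the slide stop lowered into the notch closest behind the bottle's base, leaving a gap of about 6 mm. The top view shows the bottle has not moved; the "fully home" reading comes from arm height and force, not a final picture, and my first grip slipped before the second one held.

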